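# Clamp a brick slice on the microscope stage

### The arm

A 6-joint arm with a two-finger parallel gripper is mounted at the origin on the work surface. World frame = base frame: x ahead of the robot, y to its left, z up, the work surface at z = 0. Lengths are in mm, angles in rad, forces in N, time in s.
With the tool pointing down it reaches from about 375 to 925 mm from the base axis. Payload 5.7 kg.
Tool frame: the origin (TCP) lies at the very end of the fingers, on their centre line; the grasp point (between the pads) lies 19 mm behind it; z points along the fingers, y is the line along which they close (so a half turn about z gives the same grasp; the last joint's range is limited). The gripper opens to 88 mm and grips with 3 to 60 N. Pads are 20 mm wide; open, the fingers measure 115 mm over their backs; the gripper's body (75 mm by 178 mm) begins 61 mm behind the grasp point.
Start: joints at [-1.393, 0.359, 1.51, -0, 1.272, -0.115], TCP at [173.165, -574.435, 222.623] pointing down, gripper open.
Joint ranges: [-2.97, 2.97], [-1.01, 2.36], [0.21, 2.38], [-0.96, 4.11], [0.2, 2.71], [-2.98, 2.98]. Speed limits (rad/s): [2.39, 2.39, 3.14, 3.14, 3.14, 3.14].

### API

Orientations are given as a rotation vector (axis times angle).
In Python, from cell import manip gives the robot as it stands.
- The arm moves only by the tool step_arm, never from a script. Its arguments are lists of equal length, an entry for each row: "translation": the shift along the tool's x, y, z in units of 0.02 m (1.0 is 0.02 m), a list of three; "angular": the turn, a rotation vector about the tool's x, y, z in units of 360 degrees (1.0 is 360 degrees), a list of three. In form: {"translation": [[x, y, z], ...], "angular": [[rx, ry, rz], ...]}. A call has exactly 8 rows; each row shifts and turns the commanded pose from where the row before left it, along the tool's axes as they then stand; what a row does not reach is not made up. A row lasts 1/8 s, in which the tool goes at most 62.5 mm and 10.7 degrees, less where a joint would pass 70% of its speed; a pose out of reach is approached as far as the arm can. A call with a number of a shift or a turn outside -1 to 1 is refused whole. A call with a gripper value outside its range is refused whole. "hand" is the closure, from -1 (fully open) to 1 (shut), so that 0 is half open, set as the call begins (left out, the last holds). The fingers move at their own pace and stop on an object; "force" is the grip in N (left out, the last holds). Time passes only in rows, so rows that do not move let the fingers close, or fill a call up. It gives the time, the measured TCP pose, the force, the opening and the grip force at its end, in the units of the state.
- manip.sense(): the state, without advancing time (a new reading comes with each control period).
- manip.snapshot(name): name is "scene" or "side" or "wrist"; returns the picture (400x640x3 uint8, red, green, blue); there is no depth.
- manip.get_calibration(name): a dict with "camera_matrix" (3x3 intrinsics, pixels), "camera_from_world" (4x4, takes a point from world to camera coordinates). Camera axes: x right, y down, z forward; pixel columns grow to the right and rows downward; lengths in mm; the calibration is good to about 2 mm. A picture is of the moment at which its call begins: read the wrist's pose just before it. get_calibration takes no time and is no camera call; for the wrist camera it gives the pose at the moment of the call.
- manip.close_job(): hands the job in; it is judged then, once.
The state is a dict: "time": time; "joints": joint angles; "joint_vel": joint speeds; "joint_efforts": joint torques, N m; "ee_pos": TCP position; "tcp_rot": TCP orientation; "contact_force": force on the tool from outside, world axes, zero at the start; "moment": the same for the moment, N m; "gripper_width": finger opening in mm; "grasp_force": force on a finger pad.
Only numpy, scipy, OpenCV 4.12 (cv2) and the standard library are available. Lean on these libraries where they do the work, as an engineer would, in place of code of your own. Each camera call takes 0.05 s, during which the arm holds its last target. There are 200 camera calls.

### The job

Clamp the slice of brick on the desk microscope's stage. Swing the spring clip up until it stays open, slide the slice along the stage beneath it and press it home into the steel corner stop with a light push, about 4 N, so that you feel it bear on the back bar and the side bar together, then bring the clip down by hand, without letting it snap, until its foot holds the slice, and let go. The slice is brittle, so do not drop it and never push it harder than 8 N against a bar; press the clip down gently, and leave the other things on the desk alone.

Things in the scene. Friction and masses are not known exactly. Their poses are not given: they have to be found in the camera images.
- stage: Grey base plate of a desk microscope, fixed: 300 x 120 mm, 12 mm thick (top at z = 12 mm). Origin on the desk below the sample area; x runs along the plate from its open front edge (x = -100 mm) to the clip and the rear edge (x = +200 mm), y to the left, z up. An 18 mm thick column, 227 mm tall, stands at x = 174, y = -34 mm; its boom and the tube are swung away to the back.
- back_bar: Back bar of the steel corner stop on the stage's top: 62 mm wide (along y), 8 mm deep, 5 mm high. Its face looks to the stage's front; origin at the foot of that face, in its middle, at x = 60, y = 0, z = 12 mm in the stage's frame; axes as the stage's. With a short edge of the slice against it, the slice's centre is 55 mm in front (x = -55, z = 4 mm).
- side_bar: Left side bar of the corner stop on the stage's top: 45 mm long (along x), 8 mm wide, 5 mm high; it meets the back bar and ends 45 mm in front of it. Its face looks to the right (-y); origin at the foot of that face, in its middle, at x = 37.5, y = 25, z = 12 mm in the stage's frame; axes as the stage's. With a long edge of the slice against it, the slice's centre is at y = -25 mm.
- clip (a joint): Angle of the clip (rad): 0 down on its own stop, 0.085 with its foot on the slice, 1.45 fully up. Hinge axis along the stage's y. The spring works over centre: below 0.75 rad it pulls the clip shut, above it drives it up to the upper stop, where it stays; up to 0.29 Nm at either end. About 5 N at the barrel start it from either end; the foot clamps with about 6 N. Let go midway it snaps.
- hinge (a point): Middle of the clip's hinge axis, behind the corner stop: at x = 85, y = 0, z = 28 mm in the stage's frame; does not move.
- barrel (a point): Centre of the clip's grip: a dark steel cross barrel 12 mm thick, 24 mm long along the stage's y, its flat ends free so that it can be pinched end to end from above and turns between the fingers, on the upturned end of the steel leaf. Clip at 0: 64 mm in front of the hinge axis and 5.5 mm above it (21.5 mm above the stage's top); fully up: 64 mm above the hinge axis.
- foot: The clip's foot: a black rubber cross bar 8 mm thick, 34 mm long along the stage's y, under the leaf 45 mm in front of and 8 mm below the hinge axis with the clip at 0. Origin in its middle. With the clip at 0 its underside is 4 mm above the stage's top; it turns with the clip.
- slice: Flat sawn slice of red brick, a plain plate 110 x 50 x 8 mm, about 90 g (it varies), lying flat on the desk to the left or the right of the microscope. Origin in its centre (4 mm above what it lies on), x along its length, z across its thickness; either face may be up and either end may go first.
- half_brick: Half brick 105 x 100 x 65 mm on the desk on the other side of the microscope from the slice. Origin under its centre. Leave alone.
- pen_pot: Black pen pot with pens, 68 mm across, 100 mm high (150 mm with the pens). Origin under its centre. Leave alone.
- fragment: Small piece of brick 75 x 50 x 38 mm. Origin under its centre. Leave alone.
Mind the look-alikes: they are no part of the job. There is more than one size of the slice; the job needs the smallest.

How it is judged (in metres and radians):
On the way, in this order (a step that is already met when the one before it is completed fails the run):
1. the clip is up and stays open by itself (value of joint clip above 1.3 rad and distance between the grasp point and barrel above 0.04 m), for 0.2 s.
2. with the clip open, the slice lies home in the corner stop and bears on both bars at once (x of slice in the frame of back_bar between -0.057 and -0.053 m and y of slice in the frame of side_bar between -0.027 and -0.023 m and z of slice in the frame of back_bar between 0.002 and 0.006 m and angle between the x axis of slice and the x axis of stage, either way round below 0.05 rad and value of joint clip above 1.2 rad and contact force between each of back_bar, side_bar and slice above 1 N), for 0.1 s.
At the end, for the whole second after the job is handed in: The slice lies flat on the stage, its edges within 2 mm of both bars of the corner stop and within 0.05 rad of square; the clip is down on it (below 0.13 rad), its foot pressing on it with more than 2 N; everything is at rest (x of slice in the frame of back_bar between -0.057 and -0.053 m and y of slice in the frame of side_bar between -0.027 and -0.023 m and z of slice in the frame of back_bar between 0.002 and 0.006 m and angle between the x axis of slice and the x axis of stage, either way round below 0.05 rad and value of joint clip below 0.13 rad and contact force between foot and slice above 2 N and linear speed of slice below 0.01 m/s); the robot touches nothing.
It fails at once if the slice is pushed or knocked against a bar of the corner stop with more than 8 N (contact force between any of back_bar, side_bar and slice above 8 N).
It fails at once if the clip's foot presses on the slice with more than 15 N (contact force between foot and slice above 15 N).
It fails at once if the clip is let snap shut (falls faster than 2 rad/s while still above 0.25 rad) (velocity of joint clip below -2 rad/s and value of joint clip above 0.25 rad).
It fails at once if the slice is dropped or flung (faster than 0.35 m/s out of the fingers) (linear speed of slice above 0.35 m/s and contact force between the fingers and slice below 0.1 N).
It fails at once if the half brick, the pen pot or the brick fragment is moved by more than 15 mm (distance of any of half_brick, pen_pot, fragment from where it was at the start of the episode above 0.015 m).
It also fails if it takes over 72 s, if anything falls off the work surface, if the arm or the gripper's body presses on something with over 40 N, if the wrist force passes 120 N, or if a joint passes its speed limit or range.

## Working session

There is one attempt and no reset: what is moved stays moved. The work goes in short steps, Python scripts to look and compute and a tool call to move; the robot and the scene stay as the last step left them, time stands still between calls to the robot, and variables do not carry over. Pictures are saved under pics/ and viewed, at most 12 in all, crops included, and the job is handed in when it is done.

Besides the shell and the picture viewer there is one more tool, called after "Call:" by a JSON object that holds its "op" and its "data". step_arm: Moves the arm, as the interface text tells. Its arguments: {"type":"object","properties":{"translation":{"type":"array"},"angular":{"type":"array"},"hand":{"type":"number"},"force":{"type":"number"}},"required":["translation","angular"]}

```bash
mkdir -p pics; ls
python3 - <<'E'
from cell import manip
import cv2,numpy as np
for n in ["scene","side"]:
    im=manip.snapshot(n); cv2.imwrite(f"pics/{n}0.png",im[:,:,::-1])
    c=manip.get_calibration(n); print(n,np.round(c["camera_matrix"],1).tolist(),np.round(c["camera_from_world"],3).tolist())
s=manip.sense(); print(s["time"],s["ee_pos"],s["tcp_rot"],s["gripper_width"])
E
```

```text
pics
scene [[464.4, 0.0, 315.2], [0.0, 464.4, 203.2], [0.0, 0.0, 1.0]] [[0.359, 0.933, 0.008, -156.055], [0.807, -0.305, -0.506, -387.171], [-0.469, 0.188, -0.863, 1652.656], [0.0, 0.0, 0.0, 1.0]]
side [[382.1, 0.0, 316.7], [0.0, 382.1, 200.6], [0.0, 0.0, 1.0]] [[-0.985, -0.173, -0.013, 477.039], [-0.103, 0.64, -0.762, 96.002], [0.14, -0.749, -0.648, 1070.43], [0.0, 0.0, 0.0, 1.0]]
0.1 [ 173.05198305 -573.84440514  221.8837264 ] [-3.10632432e+00 -4.58022702e-01  6.74554385e-05] 87.9213695160385
```

View pics/scene0.png

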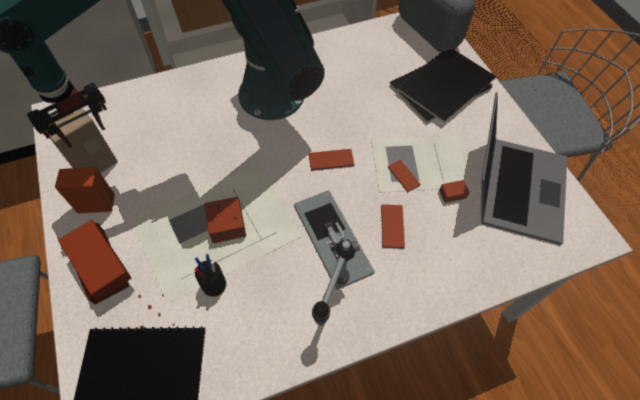

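View pics/side0.png

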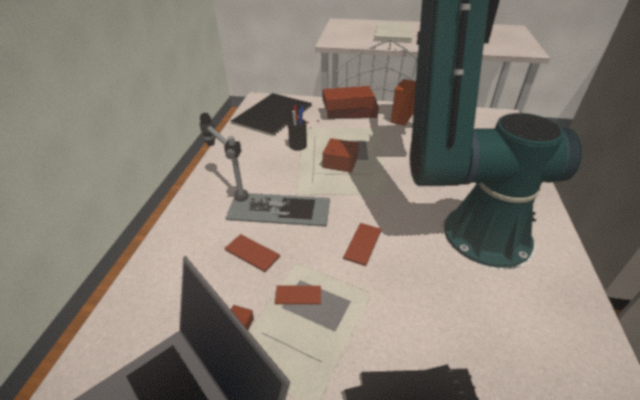

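The scene picture shows the stage at about (335,238) with its clip near (340,240), and three flat slices near (331,159), (404,175) and (393,226). The fragment is at (454,190), the half brick at (225,219) and the pen pot at (210,278). Next I measure these.

```bash
cat > h.py <<'E'
import cv2,numpy as np
from cell import manip
from scipy.spatial.transform import Rotation as R
def snap(n,save=None):
    c=manip.get_calibration(n); im=manip.snapshot(n)
    if save: cv2.imwrite("pics/"+save,im[:,:,::-1])
    return im,(np.array(c["camera_matrix"]),np.array(c["camera_from_world"]))
def ray(c,px,z):
    K,T=c; px=np.atleast_2d(px).astype(float)
    d=np.c_[px,np.ones(len(px))]@np.linalg.inv(K).T@T[:3,:3]; o=-T[:3,:3].T@T[:3,3]
    return (o+d*((z-o[2])/d[:,2])[:,None])[:,:2]
def proj(c,P):
    K,T=c; q=np.atleast_2d(P)@T[:3,:3].T+T[:3,3]; q=q@K.T; return q[:,:2]/q[:,2:]
def red(im):
    h=cv2.cvtColor(im,cv2.COLOR_RGB2HSV)
    return cv2.inRange(h,(0,120,50),(12,255,255))|cv2.inRange(h,(172,120,50),(180,255,255))
def cnts(m,a=80): return [k for k in cv2.findContours(m,cv2.RETR_EXTERNAL,cv2.CHAIN_APPROX_NONE)[0] if cv2.contourArea(k)>a]
def rect(c,k,z):
    (x,y),(w,h),a=cv2.minAreaRect(ray(c,k[:,0],z).astype(np.float32))
    if w<h: w,h,a=h,w,a+90
    return np.round([x,y,w,h,(a+90)%180-90],1)
E
python3 - <<'E'
from h import *
for n in ["scene","side"]:
    im=cv2.imread(f"pics/{n}0.png")[:,:,::-1].copy()
    k=manip.get_calibration(n);c=(np.array(k["camera_matrix"]),np.array(k["camera_from_world"]))
    for q in cnts(red(im)):
        M=q[:,0].mean(0).round(); print(n,M,rect(c,q,8))
    h=cv2.cvtColor(im,cv2.COLOR_RGB2HSV)
    box=(290,185,380,290) if n=="scene" else (220,190,335,228)
    m=np.zeros(im.shape[:2],np.uint8); x0,y0,x1,y1=box
    m[y0:y1,x0:x1]=(im.max(2)<150)[y0:y1,x0:x1]*255
    for q in cnts(m,300): print("stage",n,rect(c,q,12),ray(c,cv2.boxPoints(cv2.minAreaRect(q)),12).round().tolist())
im=cv2.imread("pics/scene0.png")[185:300,285:385]; a=cv2.resize(im,None,fx=5,fy=5,interpolation=cv2.INTER_CUBIC)
cv2.imwrite("pics/crop.png",a)
E
```

```text
scene [ 28. 393.] [ 729.8 -863.2  150.9   36.8   69.1]
scene [ 44. 349.] [ 6.413e+02 -8.267e+02  2.000e+02  5.530e+01 -2.000e-01]
scene [ 94. 263.] [ 424.6 -674.8  241.2  117.7   16.8]
scene [392. 226.] [630.7 170.7 141.2  62.1 -23.5]
scene [225. 219.] [ 433.4 -290.7  137.3  104.7   -7.3]
scene [454. 191.] [588.9 404.3  83.6  60.8  81.9]
scene [ 85. 189.] [ 179.5 -667.6  232.8  129.9   16.8]
scene [404. 175.] [480.7 282.8 109.1  50.1   9.3]
scene [ 22. 221.] [ 1.956e+02 -8.575e+02  4.120e+02  1.200e+02 -4.000e-01]
scene [578. 163.] [631.1 832.5 119.5  58.1 -61.1]
scene [331. 159.] [341.1  90.5 138.3  64.8  76.4]
scene [538. 329.] [1018.6  470.1 1490.1  522.5  -75.1]
scene [606. 122.] [ 524.2 1026.7   74.2   32.8  -38.8]
scene [599. 108.] [ 471.2 1055.4   93.1   44.5  -69.8]
scene [622. 107.] [ 500.3 1121.5  155.3   39.6  -71. ]
scene [590.  97.] [ 409.8 1059.8   96.3   49.6  -67.5]
scene [617.  92.] [ 432.  1161.2  172.1   49.1  -67.7]
scene [580.  82.] [ 347.1 1057.7   74.    53.1  -66.2]
scene [609.  78.] [ 360.4 1174.   151.3   53.6  -67.5]
scene [634.  76.] [ 385.1 1269.8  104.8 
[... 485 characters left out ...]
76.4   68.8  -60.9]
scene [543.  23.] [  32.7 1097.1  612.3  447.3   89.1]
scene [386.   7.] [-276.5  583.8  109.7   92.1  -26.2]
stage scene [605.6 -23.5 302.7 144.6   3.3] [[460.0, -93.0], [443.0, 67.0], [753.0, 56.0], [761.0, -88.0]]
side [243. 315.] [592.7 360.3  63.2  30.4 -34.1]
side [298. 294.] [480.4 288.1 103.4  48.8   9.4]
side [252. 252.] [630.6 173.7 138.2  62.2 -23.7]
side [363. 244.] [340.6  93.2 139.5  59.8  76.5]
side [340. 156.] [ 461.9 -332.   189.   110.2   89. ]
side [351. 101.] [ 465.4 -758.8  288.   223.6  -74. ]
side [403. 102.] [ 232.7 -803.   438.9   85.2   87.8]
stage side [617.1  -8.3 329.3 140.7   3.8] [[743.0, 71.0], [788.0, -68.0], [459.0, -86.0], [444.0, 51.0]]
```

View pics/crop.png

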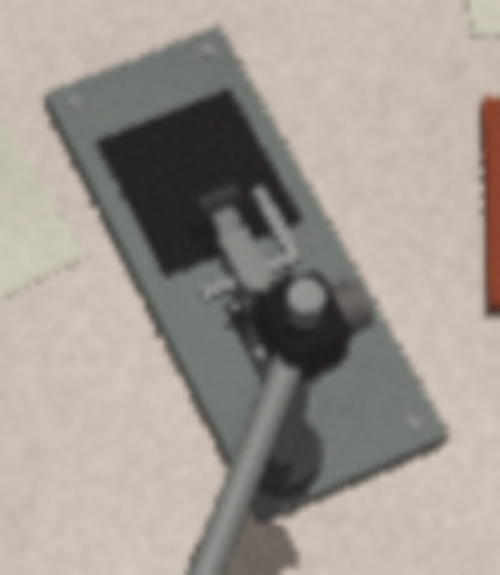

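The crop shows the front at top left, with the dark barrel at about crop (215,195), the L-shaped stop around (270,230) and the column behind it at (300,320). The 110 x 50 slice is the one at about (480.5,285.5), yaw 9.4°. Next I plan the flight to above the clip for a closer look.

```bash
cat >> h.py <<'E'
def plan(p,yaw,zt=None,n=8):
    """rows (tool units) to bring TCP to p, tool down with tool y along +-(yaw+90deg); yaw deg"""
    s=manip.sense(); Rc=R.from_rotvec(s["tcp_rot"]); best=None
    for f in (0,180):
        Rt=R.from_euler('z',yaw+f,degrees=True)*R.from_euler('x',180,degrees=True)
        w=(Rc.inv()*Rt).as_rotvec()
        if best is None or np.linalg.norm(w)<np.linalg.norm(best): best=w
    d=Rc.inv().apply(np.array(p)-s["ee_pos"])/20
    print("tool d (units)",d.round(3),"rot(turn)",(best/2/np.pi).round(4),"rows min",round(np.abs(d).max(),1),"J6",s["joints"][5].round(2),"t",s["time"])
E
python3 - <<'E'
from h import *
s=manip.sense();print(R.from_rotvec(s["tcp_rot"]).as_matrix().round(3).tolist())
c=manip.get_calibration("wrist");T=np.array(c["camera_from_world"]);o=-T[:3,:3].T@T[:3,3]
Rm=R.from_rotvec(s["tcp_rot"]).as_matrix()
print("cam in tool",(Rm.T@(o-s["ee_pos"])).round(1),"cam z in tool",(Rm.T@T[2,:3]).round(2),np.array(c["camera_matrix"]).round(0).tolist())
plan([440,-15,220],3.5)
E
```

```text
[[0.957, 0.289, -0.0], [0.289, -0.957, 0.002], [0.0, -0.002, -1.0]]
cam in tool [  80.5    0.4 -161.2] cam z in tool [-0.29  0.    0.96] [[322.0, 0.0, 319.0], [0.0, 322.0, 199.0], [0.0, 0.0, 1.0]]
tool d (units) [ 20.844 -22.901   0.137] rot(turn) [-0.0003 -0.      0.0369] rows min 22.9 J6 -0.12 t 0.1
```

Call:
{"op": "step_arm", "data": {"translation": [[0.87, -0.95, 0], [0.87, -0.95, 0], [0.87, -0.95, 0], [0.87, -0.95, 0], [0.87, -0.95, 0], [0.87, -0.95, 0], [0.87, -0.95, 0], [0.87, -0.95, 0]], "angular": [[0, 0, 0], [0, 0, 0], [0, 0, 0], [0, 0, 0], [0, 0, 0], [0, 0, 0], [0, 0, 0], [0, 0, 0]], "hand": 0, "force": 15}}

```text
time: 1.1
ee_pos: [263.3, -387.2, 222.8]
tcp_rot: [3.108, 0.459, 0.0]
contact_force: [-0.4, 0.6, 0.3]
gripper_width: 43.8
grasp_force: 0.0
```

Call:
{"op": "step_arm", "data": {"translation": [[0.87, -0.95, 0], [0.87, -0.95, 0], [0.87, -0.95, 0], [0.87, -0.95, 0], [0.87, -0.95, 0], [0.87, -0.95, 0], [0.87, -0.95, 0], [0.87, -0.95, 0]], "angular": [[0, 0, 0], [0, 0, 0], [0, 0, 0], [0, 0, 0], [0, 0, 0], [0, 0, 0], [0, 0, 0], [0, 0, 0]]}}

```text
time: 2.1
ee_pos: [352.2, -201.4, 222.8]
tcp_rot: [3.108, 0.459, 0.001]
contact_force: [1.6, 0.3, -0.2]
gripper_width: 43.7
grasp_force: 0.0
```

Call:
{"op": "step_arm", "data": {"translation": [[0.87, -0.95, 0], [0.87, -0.95, 0], [0.87, -0.95, 0], [0.87, -0.95, 0], [0.87, -0.95, 0], [0.87, -0.95, 0], [0.87, -0.95, 0], [0, 0, 0]], "angular": [[0, 0, 0.006], [0, 0, 0.006], [0, 0, 0.006], [0, 0, 0.006], [0, 0, 0.006], [0, 0, 0.007], [0, 0, 0], [0, 0, 0]]}}

```text
time: 3.1
ee_pos: [448.4, -49.4, 222.8]
tcp_rot: [-3.14, -0.099, -0.001]
contact_force: [-0.7, -0.1, -0.1]
gripper_width: 43.8
grasp_force: 0.0
```

Run:
```python
from h import *
im,c=snap("wrist","w1.png"); np.save("c1.npy",np.vstack([c[0],c[1][:,:3].T,c[1][:3,3]]) if 0 else c[1])
s=manip.sense(); print(s["ee_pos"].round(1) if hasattr(s["ee_pos"],'round') else s["ee_pos"])
```

```text
[447.6 -50.1 222.6]
```

View pics/w1.png

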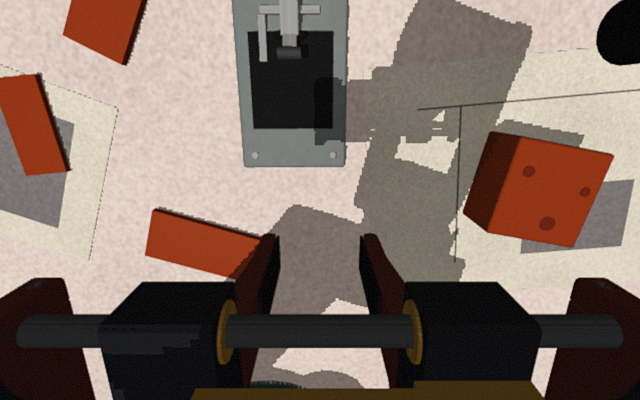

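The wrist view shows the stage's front corners at (244,166) and (345,165). The side bar runs along column 262 (rows 12-60), the back bar is near row 9, and the dark barrel is at about (292,53).

Run:
```python
from h import *
im=cv2.imread("pics/w1.png")[:,:,::-1].astype(float); c=(np.array(manip.get_calibration("wrist")["camera_matrix"]),np.load("c1.npy"))
sat=im[:,:,0]-im[:,:,2]  # desk is warm, plate is not
g=cv2.GaussianBlur(im.astype(np.float32),(3,3),0); w=g[:,:,0]-g[:,:,2]; L=g.mean(2)
def edge(v,lo):  # subpixel strongest step
    d=np.abs(np.diff(v)); i=d.argmax(); a=d[max(i-2,0):i+3]; return lo+max(i-2,0)+(a*np.arange(len(a))).sum()/a.sum()+.5
le=np.array([[edge(L[r,222:254],222),r] for r in range(5,155,3)])
re=np.array([[edge(w[r,335:362],335),r] for r in range(5,155,3)])
fe=np.array([[u,edge(L[150:180,u],150)] for u in range(262,325,3)])
def line(P):
    v=cv2.fitLine(P.astype(np.float32),cv2.DIST_HUBER,0,.01,.01).ravel(); r=np.abs((P-v[2:])@[-v[1],v[0]]); return v,np.median(r)
W={}
for n,p in (("L",le),("R",re),("F",fe)):
    v,r=line(ray(c,p,12)); W[n]=v; print(n,v.round(3),"yaw",np.degrees(np.arctan(v[1]/v[0])).round(2),r.round(2))
yl=np.degrees(np.arctan(W["L"][1]/W["L"][0])); yr=np.degrees(np.arctan(W["R"][1]/W["R"][0]))
for yaw in (yl,(yl+yr)/2):
    a=np.radians(yaw); ex=np.array([np.cos(a),np.sin(a)]); ey=np.array([-ex[1],ex[0]])
    l=W["L"][2:]@ey; r=W["R"][2:]@ey; f=W["F"][2:]@ex
    o=ex*(f+100)+ey*(l+r)/2; print("yaw",yaw.round(2),"width",(l-r).round(1),"origin",o.round(1))
    for P in ([21,0,33.5],[21,12,33.5],[21,-12,33.5],[15,25,17],[60,25,17],[60,-31,17]):
        print(P,proj(c,[*(o+ex*P[0]+ey*P[1]),P[2]]).round(1))
    print("barrel world",(o+ex*21).round(1),"up",(o+ex*83).round(1))
m=((L<60)&(np.abs(w)<25)).astype(np.uint8)[30:75,270:320]
cv2.imwrite("pics/wc.png",cv2.resize(im[0:100,220:360,::-1],None,fx=5,fy=5,interpolation=cv2.INTER_CUBIC))
```

```text
L [9.8400e-01 1.7900e-01 5.6355e+02 4.0919e+01] yaw 10.32 5.58
R [ 9.98000e-01  6.60000e-02  5.53163e+02 -7.27330e+01] yaw 3.78 0.13
F [ 6.2000e-02 -9.9800e-01  4.5457e+02 -2.4913e+01] yaw -86.45 0.03
yaw 10.32 width 110.0 origin [554.7 -16.6]
[21, 0, 33.5] [[290.2  51.1]]
[21, 12, 33.5] [[278.3  52.7]]
[21, -12, 33.5] [[302.1  49.6]]
[15, 25, 17] [[268.9  62.7]]
[60, 25, 17] [[261.7  15.2]]
[60, -31, 17] [[316.4   7.9]]
barrel world [575.4 -12.8] up [636.4  -1.7]
yaw 7.05 width 111.5 origin [554.3 -16.4]
[21, 0, 33.5] [[291.2  51.4]]
[21, 12, 33.5] [[279.2  52.2]]
[21, -12, 33.5] [[303.2  50.7]]
[15, 25, 17] [[269.4  61.5]]
[60, 25, 17] [[264.7  13.7]]
[60, -31, 17] [[319.8  10. ]]
barrel world [575.1 -13.8] up [636.7  -6.2][ WARN:0@0.321] global loadsave.cpp:1063 imwrite_ Unsupported depth image for selected encoder is fallbacked to CV_8U.
```

View pics/wc.png

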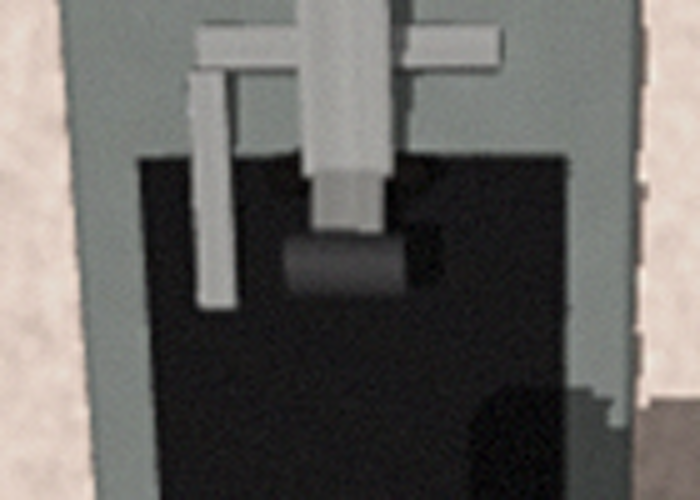

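The crop shows the barrel spanning crop (285-405, 265), that is px (277-301, 53). The side bar's inner front corner is at px (267.5,61), and the back bar's front edge at row 14 with its right end at px 320. The left-edge fit was caught by the black panel, so I redo it.

Run:
```python
from h import *
im=cv2.imread("pics/w1.png")[:,:,::-1].astype(np.float32); c=(np.array(manip.get_calibration("wrist")["camera_matrix"]),np.load("c1.npy"))
w=cv2.GaussianBlur(im,(3,3),0); w=w[:,:,0]-w[:,:,2]
def edge(v,lo):
    d=np.abs(np.diff(v)); i=d.argmax(); a=d[max(i-2,0):i+3]; return lo+max(i-2,0)+(a*np.arange(len(a))).sum()/a.sum()+.5
le=ray(c,[[edge(w[r,225:250],225),r] for r in range(5,155,3)],12)
re=ray(c,[[edge(w[r,335:362],335),r] for r in range(5,155,3)],12)
for yaw in (3.65,):
    a=np.radians(yaw); ex=np.array([np.cos(a),np.sin(a)]); ey=np.array([-ex[1],ex[0]])
    l,r=np.median(le@ey),np.median(re@ey); v=cv2.fitLine(le.astype(np.float32),cv2.DIST_HUBER,0,.01,.01).ravel(); print("left yaw",np.degrees(np.arctan(v[1]/v[0])),"w",l-r)
    f=np.array([454.57,-24.913])@ex; o=ex*(f+100)+ey*(l+r)/2; print("origin",o.round(1))
    S=lambda P:((ray(c,P[:2],P[2])[0]-o)@np.array([ex,ey]).T).round(1)
    for n,P in dict(b1=(277,53,33.5),b2=(301,53,33.5),sidefront=(267.5,61,17),sideinner=(267,30,17),backface=(300,14,17),backR=(320,12,17)).items(): print(n,S(P))
    B=o+ex*21; print("barrel",B.round(1),"up",(o+ex*82.8).round(1)); plan([*B,85],yaw)
```

```text
left yaw 3.90946 w 118.36858458447134
origin [554.  -13.3]
b1 [19.6 12.4]
b2 [ 19.6 -11.6]
sidefront [14.1 24.7]
sideinner [43.6 23.8]
backface [ 58.2 -10.4]
backR [ 60.  -30.7]
barrel [575. -12.] up [636.7  -8.1]
tool d (units) [ 6.477 -1.504  6.88 ] rot(turn) [ 0.      0.     -0.0002] rows min 6.9 J6 1.24 t 3.15
```

Call:
{"op": "step_arm", "data": {"translation": [[0.92, -0.215, 0.98], [0.92, -0.215, 0.98], [0.92, -0.215, 0.98], [0.92, -0.215, 0.98], [0.92, -0.215, 0.98], [0.92, -0.215, 0.98], [0.92, -0.215, 0.98], [0, 0, 0]], "angular": [[0, 0, 0], [0, 0, 0], [0, 0, 0], [0, 0, 0], [0, 0, 0], [0, 0, 0], [0, 0, 0], [0, 0, 0]]}}

```text
time: 4.15
ee_pos: [573.9, -13.4, 84.3]
tcp_rot: [-3.14, -0.095, 0.004]
contact_force: [-0.4, 0.6, -0.2]
gripper_width: 44.0
grasp_force: 0.0
```

Call:
{"op": "step_arm", "data": {"translation": [[0, 0, 0.7], [0, 0, 0.7], [0, 0, 0.7], [0, 0, 0.5], [0, 0, 0.4], [0, 0, 0.1], [0, 0, 0], [0, 0, 0]], "angular": [[0, 0, 0], [0, 0, 0], [0, 0, 0], [0, 0, 0], [0, 0, 0], [0, 0, 0], [0, 0, 0], [0, 0, 0]]}}

```text
time: 5.15
ee_pos: [575.0, -13.1, 23.8]
tcp_rot: [3.14, 0.095, 0.001]
contact_force: [-0.1, 0.1, -0.0]
gripper_width: 43.8
grasp_force: 0.0
```

Call:
{"op": "step_arm", "data": {"translation": [[0, 0, 0], [0, 0, 0], [0, 0, 0], [0, 0, 0], [0, 0, 0], [0, 0, 0], [0, 0, 0], [0, 0, 0]], "angular": [[0, 0, 0], [0, 0, 0], [0, 0, 0], [0, 0, 0], [0, 0, 0], [0, 0, 0], [0, 0, 0], [0, 0, 0]], "hand": 1, "force": 15}}

```text
time: 6.15
ee_pos: [574.5, -11.3, 23.7]
tcp_rot: [-3.137, -0.093, -0.0]
contact_force: [-0.2, 8.0, 2.5]
gripper_width: 23.8
grasp_force: 15.0
```

Call:
{"op": "step_arm", "data": {"translation": [[0.038, -0.04, -0.288], [0.064, -0.04, -0.284], [0.089, 0, -0.277], [0.114, 0, -0.268], [0.138, 0, -0.256], [0.16, 0, -0.243], [0.182, 0, -0.227], [0.202, 0, -0.21]], "angular": [[0, 0, 0], [0, 0, 0], [0, 0, 0], [0, 0, 0], [0, 0, 0], [0, 0, 0], [0, 0, 0], [0, 0, 0]]}}

```text
time: 7.15
ee_pos: [593.0, -9.9, 64.8]
tcp_rot: [-3.139, -0.094, 0.004]
contact_force: [-3.2, 4.6, -1.1]
gripper_width: 23.5
grasp_force: 15.0
```

Call:
{"op": "step_arm", "data": {"translation": [[0.22, 0, -0.191], [0.236, 0, -0.17], [0.251, 0, -0.148], [0.264, 0, -0.125], [0.273, 0, -0.101], [0.281, 0, -0.075], [0.287, 0, -0.049], [0.29, 0, -0.023]], "angular": [[0, 0, 0], [0, 0, 0], [0, 0, 0], [0, 0, 0], [0, 0, 0], [0, 0, 0], [0, 0, 0], [0, 0, 0]]}}

```text
time: 8.15
ee_pos: [639.1, -6.8, 84.5]
tcp_rot: [-3.139, -0.094, -0.009]
contact_force: [1.9, 8.1, 2.4]
gripper_width: 24.2
grasp_force: 15.0
```

Call:
{"op": "step_arm", "data": {"translation": [[0, 0, 0], [0, 0, 0], [0, 0, 0], [0, 0, -0.5], [0, 0, -1], [0, 0, -1], [0, 0, -1], [-0.3, -0.6, -0.6]], "angular": [[0, 0, 0], [0, 0, 0], [0, 0, 0], [0, 0, 0], [0, 0, 0], [0, 0, 0], [0, 0, 0], [0, 0, 0]], "hand": 0}}

```text
time: 9.15
ee_pos: [630.3, 3.4, 165.9]
tcp_rot: [3.14, 0.093, 0.004]
contact_force: [0.6, -0.4, 0.9]
gripper_width: 44.3
grasp_force: 0.0
```

Call:
{"op": "step_arm", "data": {"translation": [[-0.54, -0.96, 0], [-0.54, -0.96, 0], [-0.54, -0.96, 0], [-0.54, -0.96, 0], [-0.54, -0.96, 0], [-0.54, -0.96, 0], [-0.54, -0.96, 0], [-0.54, -0.96, 0]], "angular": [[0, 0, 0], [0, 0, 0], [0, 0, 0], [0, 0, 0], [0, 0, 0], [0, 0, 0], [0, 0, 0], [0, 0, 0]], "hand": -1}}

```text
time: 10.15
ee_pos: [533.2, 153.2, 164.2]
tcp_rot: [-3.14, -0.095, -0.0]
contact_force: [0.3, 0.5, 0.3]
gripper_width: 88.0
grasp_force: 0.0
```

Call:
{"op": "step_arm", "data": {"translation": [[-0.54, -0.96, 0.2], [-0.54, -0.96, 0.2], [-0.54, -0.96, 0.2], [-0.54, -0.96, 0.2], [-0.54, -0.96, 0.2], [-0.54, -0.96, 0.2], [-0.54, -0.96, 0.2], [0, 0, 0]], "angular": [[0, 0, 0], [0, 0, 0], [0, 0, 0], [0, 0, 0], [0, 0, 0], [0, 0, 0], [0, 0, -0.0157], [0, 0, 0]]}}

```text
time: 11.15
ee_pos: [448.9, 282.6, 135.7]
tcp_rot: [3.131, 0.252, -0.002]
contact_force: [-0.4, -1.0, -0.1]
gripper_width: 87.6
grasp_force: 0.0
```

Run:
```python
from h import *
im,c=snap("wrist","w2.png"); s=manip.sense(); print(s["ee_pos"],s["tcp_rot"])
for q in cnts(red(im),300): print(q[:,0].mean(0).round(),rect(c,q,8))
```

```text
[449.7807341  282.02484338 135.96310006] [ 3.13135969e+00  2.49465223e-01 -5.69193816e-04]
[321. 153.] [480.8 285.  109.7  50.    9.1]
[471.  34.] [605.6 183.8  84.6  65.  -23.7]
[194.  11.] [576.  405.9  82.1  24.3 -80.8]
```

View pics/w2.png

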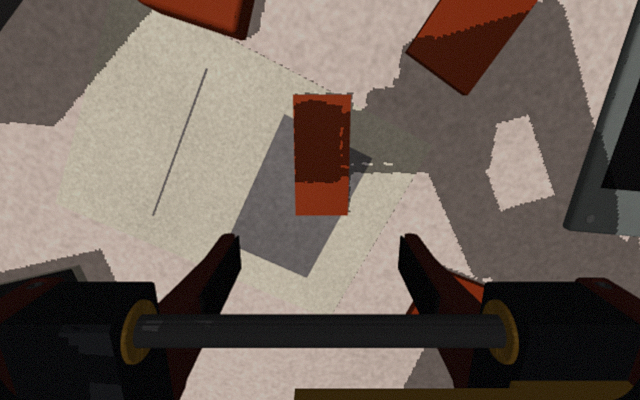

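The wrist view shows the slice centred at px (321,153), measured 109.7 x 50 mm at (480.8, 285), yaw 9.1°. It lies between the fingers' lines, so I descend onto its near half.

Call:
{"op": "step_arm", "data": {"translation": [[0.055, 0.09, 0.9], [0, 0, 0.9], [0, 0, 0.9], [0, 0, 0.9], [0, 0, 0.9], [0, 0, 0.9], [0, 0, 0.8], [0, 0, 0.4]], "angular": [[0, 0, 0], [0, 0, 0], [0, 0, 0], [0, 0, 0], [0, 0, 0], [0, 0, 0], [0, 0, 0], [0, 0, 0]]}}

```text
time: 12.2
ee_pos: [451.8, 279.5, 3.4]
tcp_rot: [3.132, 0.247, -0.001]
contact_force: [0.6, -0.1, 0.1]
gripper_width: 88.0
grasp_force: 0.0
```

Call:
{"op": "step_arm", "data": {"translation": [[0, 0, 0], [0, 0, 0], [0, 0, 0], [0, 0, 0], [0, 0, 0], [0, 0, 0], [0, 0, 0], [0, 0, 0]], "angular": [[0, 0, 0], [0, 0, 0], [0, 0, 0], [0, 0, 0], [0, 0, 0], [0, 0, 0], [0, 0, 0], [0, 0, 0]], "hand": 1, "force": 20}}

```text
time: 13.2
ee_pos: [452.1, 280.1, 4.6]
tcp_rot: [-3.131, -0.249, -0.001]
contact_force: [-0.4, -1.4, 5.4]
gripper_width: 49.6
grasp_force: 20.0
```

Call:
{"op": "step_arm", "data": {"translation": [[0, 0, -0.3], [0, 0, -0.6], [0, 0, -0.6], [0, 0, -0.6], [0, 0, -0.6], [0, 0, -0.3], [0, 0, 0], [0, 0, 0]], "angular": [[0, 0, 0], [0, 0, 0], [0, 0, 0], [0, 0, 0], [0, 0, 0], [0, 0, 0], [0, 0, 0], [0, 0, 0]]}}

```text
time: 14.2
ee_pos: [451.5, 279.8, 63.9]
tcp_rot: [3.132, 0.25, -0.001]
contact_force: [-0.3, -0.1, 0.3]
gripper_width: 49.6
grasp_force: 20.0
```

Run:
```python
from h import *
im,c=snap("wrist","w3.png"); s=manip.sense(); print(s["ee_pos"],s["tcp_rot"],s["gripper_width"],s["contact_force"])
zs=s["ee_pos"][2]+5
for q in cnts(red(im),300):
    r=rect(c,q,zs); print(q[:,0].mean(0).round(),r)
yaw=3.7;a=np.radians(yaw);ex=np.array([np.cos(a),np.sin(a)]);ey=np.array([-ex[1],ex[0]]);o=np.array([553.2,-12.8])
T=o+ex*(5-30-20)+ey*(-6); print(T); plan([*T,52],yaw)
```

```text
[451.41618776 279.77038862  63.7795569 ] [ 3.13146252e+00  2.49353830e-01 -1.41785795e-03] 49.56643108769802 [-0.66036723  0.15688773 -0.75213084]
[319. 192.] [481.  284.4 108.2  49.4   9.6]
[505.  32.] [577.5 217.6  48.7  46.6  68.3]
[183.   8.] [561.5 358.4  31.1   7.3  82. ]
[508.68099103 -21.69144758]
tool d (units) [ 0.442 15.336  0.591] rot(turn) [0.     0.0001 0.015 ] rows min 15.3 J6 1.84 t 14.25
```

Call:
{"op": "step_arm", "data": {"translation": [[0.028, 0.7, 0], [0.028, 0.98, 0], [0.028, 0.98, 0], [0.028, 0.98, 0], [0.028, 0.98, 0], [0.028, 0.98, 0], [0.028, 0.98, 0], [0.028, 0.98, 0]], "angular": [[0, 0, 0], [0, 0, 0], [0, 0, 0], [0, 0, 0], [0, 0, 0], [0, 0, 0], [0, 0, 0], [0, 0, 0]]}}

```text
time: 15.25
ee_pos: [480.0, 129.3, 64.1]
tcp_rot: [3.132, 0.248, -0.001]
contact_force: [0.2, -0.1, -1.1]
gripper_width: 49.5
grasp_force: 20.0
```

Call:
{"op": "step_arm", "data": {"translation": [[0.028, 0.98, 0], [0.028, 0.98, 0], [0.028, 0.98, 0], [0.028, 0.98, 0], [0.028, 0.98, 0], [0.028, 0.98, 0], [0.028, 0.98, 0], [0.02, 0.92, 0]], "angular": [[0, 0, 0], [0, 0, 0], [0, 0, 0], [0, 0, 0], [0, 0, 0], [0, 0, 0], [0, 0, 0.005], [0, 0, 0.01]]}}

```text
time: 16.25
ee_pos: [508.4, -23.3, 64.2]
tcp_rot: [-3.14, -0.095, 0.0]
contact_force: [0.1, 0.0, -1.2]
gripper_width: 49.6
grasp_force: 20.0
```

Call:
{"op": "step_arm", "data": {"translation": [[0, 0, 0], [0, 0, 0.3], [0, 0, 0.6], [0, 0, 0.6], [0, 0, 0.4], [0, 0, 0.2], [0, 0, 0], [0, 0, 0]], "angular": [[0, 0, 0], [0, 0, 0], [0, 0, 0], [0, 0, 0], [0, 0, 0], [0, 0, 0], [0, 0, 0], [0, 0, 0]]}}

```text
time: 17.25
ee_pos: [508.7, -21.7, 22.4]
tcp_rot: [-3.14, -0.102, -0.001]
contact_force: [-0.1, 0.3, -1.1]
gripper_width: 49.7
grasp_force: 20.0
```

Run:
```python
from h import *
im,c=snap("wrist","w4.png"); s=manip.sense(); print(s["ee_pos"],s["tcp_rot"],s["gripper_width"],s["contact_force"])
for q in cnts(red(im),300):
    r=rect(c,q,s["ee_pos"][2]+4); print(q[:,0].mean(0).round(),r)
yaw=3.7;a=np.radians(yaw);ex=np.array([np.cos(a),np.sin(a)]);ey=np.array([-ex[1],ex[0]]);o=np.array([553.2,-12.8])
print("tcp in stage",(np.array(s["ee_pos"])[:2]-o)@np.array([ex,ey]).T)
```

```text
[508.80530619 -21.76328335  22.46972929] [3.13992305e+00 1.01556894e-01 1.02321388e-03] 49.492362129246594 [ 0.67219031  0.08996655 -1.75037565]
[319. 192.] [538.5 -19.7 109.1  50.    4.1]
[ 4. 32.] [609.2 125.2  31.6   5.8 -23.7]
tcp in stage [-44.88057969  -6.07970838]
```

View pics/w4.png

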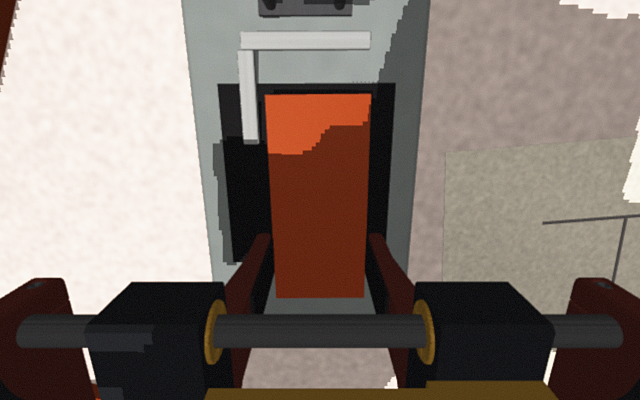

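The slice's far edge is at row 95 (cols 265-371). The side bar's inner edge is at about col 258 (rows 50-143), and the back bar's front edge is at row 50 (cols 258-370). Next I compute the gaps.

Run:
```python
from h import *
im=cv2.imread("pics/w4.png")[:,:,::-1].astype(np.float32); k=manip.get_calibration("wrist"); c=(np.array(k["camera_matrix"]),np.array(k["camera_from_world"]))
L=cv2.GaussianBlur(im,(3,3),0).mean(2)
def edge(v,lo):
    i=np.diff(v).argmin() ; d=np.abs(np.diff(v)); a=d[max(i-2,0):i+3]; return lo+max(i-2,0)+(a*np.arange(len(a))).sum()/a.sum()+.5
sb=ray(c,[[edge(L[r,250:264],250),r] for r in range(92,138,3)],17)
bb=ray(c,[[u,edge(L[40:58,u],40)] for u in range(262,366,4)],17)
fs=cv2.fitLine(sb.astype(np.float32),2,0,.01,.01).ravel(); fb=cv2.fitLine(bb.astype(np.float32),2,0,.01,.01).ravel()
print("side yaw",np.degrees(np.arctan(fs[1]/fs[0])),fs[2:],"back yaw",np.degrees(np.arctan(-fb[0]/fb[1])),fb[2:])
a=np.radians(3.7);ex=np.array([np.cos(a),np.sin(a)]);ey=np.array([-ex[1],ex[0]])
q=max(cnts(red(im.astype(np.uint8)),300),key=cv2.contourArea)
for zt in (24.5,26.5):
    x,y,_,_,ang=rect(c,q,zt); C=np.array([x,y]); print(x,y,ang,"gap back",(fb[2:]-C)@ex-55,"gap side",(fs[2:]-C)@ey-25)
```

```text
side yaw 4.106802 [580.9844    13.989289] back yaw 4.0461874 [613.0989   -11.962993]
537.9 -19.8 4.1 gap back 20.54787396097079 gap side 5.93852533818729
538.5 -19.8 4.1 gap back 19.949124590007457 gap side 5.977244723139066
```

Call:
{"op": "step_arm", "data": {"translation": [[0, 0, 0.15], [0, 0, 0.145], [0.2, 0, 0], [0.25, 0, 0], [0.2, -0.08, 0], [0.15, -0.08, 0], [0.05, -0.04, 0], [0, 0, 0]], "angular": [[0, 0, 0], [0, 0, 0], [0, 0, 0], [0, 0, 0], [0, 0, 0], [0, 0, 0], [0, 0, 0], [0, 0, 0]]}}

```text
time: 18.3
ee_pos: [525.3, -16.7, 16.4]
tcp_rot: [3.14, 0.102, 0.0]
contact_force: [-2.0, -0.6, 4.4]
gripper_width: 49.8
grasp_force: 20.0
```

Run:
```python
from h import *
s=manip.sense(); print(s["ee_pos"],s["contact_force"],s["moment"],R.from_rotvec(s["tcp_rot"]).as_matrix()[:2,0])
```

```text
[525.32343371 -16.65767888  16.41782339] [-2.02938265 -0.62537714  4.41859144] [-0.3964852   0.31266302 -0.10086906] [0.99789336 0.06487528]
```

Call:
{"op": "step_arm", "data": {"translation": [[0, 0, -0.04], [0.02, -0.01, 0], [0.03, -0.02, 0], [0.03, -0.02, 0], [0.03, -0.02, 0], [0.02, -0.01, 0], [0, 0, 0], [0, 0, 0]], "angular": [[0, 0, 0], [0, 0, 0], [0, 0, 0], [0, 0, 0], [0, 0, 0], [0, 0, 0], [0, 0, 0], [0, 0, 0]], "force": 8}}

```text
time: 19.3
ee_pos: [527.7, -14.8, 17.1]
tcp_rot: [-3.14, -0.102, 0.0]
contact_force: [0.9, 0.5, -1.0]
gripper_width: 50.3
grasp_force: 8.0
```

Call:
{"op": "step_arm", "data": {"translation": [[0.01, -0.01, 0], [0.01, -0.01, 0], [0.01, -0.01, 0], [0.01, -0.01, 0], [0.01, -0.01, 0], [0, 0, 0], [0, 0, 0], [0, 0, 0]], "angular": [[0, 0, 0], [0, 0, 0], [0, 0, 0], [0, 0, 0], [0, 0, 0], [0, 0, 0], [0, 0, 0], [0, 0, 0]]}}

```text
time: 20.3
ee_pos: [528.3, -14.0, 17.0]
tcp_rot: [3.14, 0.102, -0.001]
contact_force: [-2.7, -4.4, -0.6]
gripper_width: 49.9
grasp_force: 8.0
```

Run:
```python
from h import *
s=manip.sense(); print(s["ee_pos"],s["contact_force"],s["moment"],s["gripper_width"])
```

```text
[528.32817705 -13.97400824  17.02276446] [-2.65695078 -4.40396368 -0.55699702] [-0.73167402  0.35350674 -0.11549179] 49.87886826295774
```

Call:
{"op": "step_arm", "data": {"translation": [[0.01, 0, 0], [0.01, 0, 0], [0, 0, 0], [0, 0, 0], [0, 0, 0], [0, 0, 0], [0, 0, 0], [0, 0, 0]], "angular": [[0, 0, 0], [0, 0, 0], [0, 0, 0], [0, 0, 0], [0, 0, 0], [0, 0, 0], [0, 0, 0], [0, 0, 0]]}}

```text
time: 21.3
ee_pos: [528.7, -13.9, 17.0]
tcp_rot: [3.14, 0.102, -0.001]
contact_force: [-2.2, -4.3, -1.8]
gripper_width: 49.6
grasp_force: 8.0
```

Run:
```python
from h import *
im,c=snap("wrist","w5.png"); s=manip.sense(); print(s["ee_pos"],s["contact_force"],s["moment"],s["gripper_width"])
q=max(cnts(red(im),300),key=cv2.contourArea); x,y,w,h,ang=rect(c,q,20.5); C=np.array([x,y]); print(x,y,w,h,ang)
a=np.radians(4);ex=np.array([np.cos(a),np.sin(a)]);ey=np.array([-ex[1],ex[0]])
print("gap",(np.array([613.1,-11.96])-C)@ex-55,(np.array([580.98,13.99])-C)@ey-25)
cv2.imwrite("pics/w5c.png",cv2.resize(im[0:200,200:440,::-1],None,fx=3,fy=3))
```

```text
[528.72321201 -13.89869078  16.98574918] [-1.66599057 -4.56361479 -1.21356152] [-0.83275811  0.39167005 -0.21130927] 49.65076142415659
557.9 -12.3 109.6 50.0 3.8
gap 0.08925277541534626 -0.384020532683639
```

View pics/w5c.png

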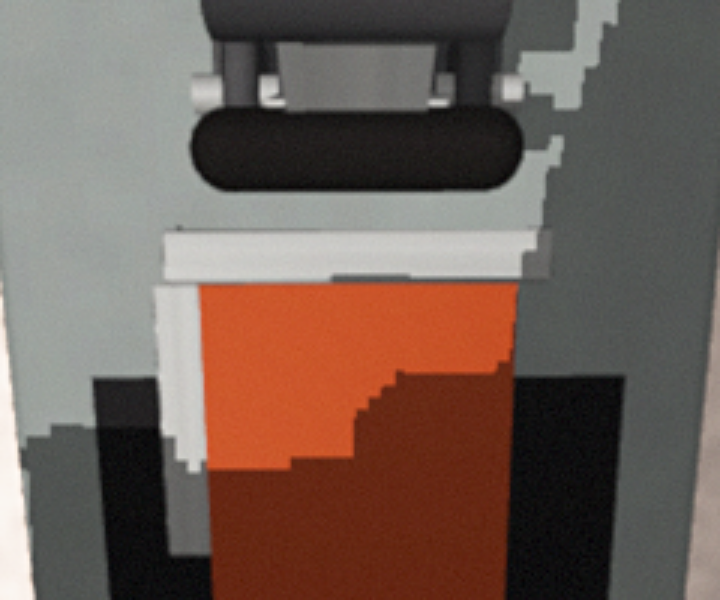

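The crop shows the clip standing up. The slice's far edge sits on the back bar (crop row 283) and its left edge on the side bar (crop col 203). The side push is about 4.5 N and the back push only about 2 N, so I press the back a little more.

Call:
{"op": "step_arm", "data": {"translation": [[0.01, 0, 0], [0.01, 0, 0], [0.01, 0, 0], [0.01, 0, 0], [0, 0, 0], [0, 0, 0], [0, 0, 0], [0, 0, 0]], "angular": [[0, 0, 0], [0, 0, 0], [0, 0, 0], [0, 0, 0], [0, 0, 0], [0, 0, 0], [0, 0, 0], [0, 0, 0]]}}

```text
time: 22.35
ee_pos: [529.1, -13.9, 16.9]
tcp_rot: [3.14, 0.102, -0.002]
contact_force: [-3.3, -6.1, -0.1]
gripper_width: 49.8
grasp_force: 8.0
```

Call:
{"op": "step_arm", "data": {"translation": [[-0.015, 0.02, 0.01], [-0.015, 0.03, 0.01], [0, 0, 0], [0, 0, 0], [0, 0, 0], [0, 0, 0], [0, 0, 0], [0, 0, 0]], "angular": [[0, 0, 0], [0, 0, 0], [0, 0, 0], [0, 0, 0], [0, 0, 0], [0, 0, 0], [0, 0, 0], [0, 0, 0]], "force": 5}}

```text
time: 23.35
ee_pos: [529.0, -14.6, 16.6]
tcp_rot: [-3.14, -0.102, 0.001]
contact_force: [-2.4, 1.0, 0.6]
gripper_width: 49.9
grasp_force: 5.0
```

Call:
{"op": "step_arm", "data": {"translation": [[0, 0, 0], [0, 0, 0], [0, 0, 0], [0, 0, 0], [0, 0, -0.3], [0, 0, -0.8], [0, 0, -1], [0, 0, -1]], "angular": [[0, 0, 0], [0, 0, 0], [0, 0, 0], [0, 0, 0], [0, 0, 0], [0, 0, 0], [0, 0, 0], [0, 0, 0]], "hand": -0.5}}

```text
time: 24.35
ee_pos: [529.6, -14.8, 80.4]
tcp_rot: [3.14, 0.102, 0.002]
contact_force: [-0.4, -1.2, 0.2]
gripper_width: 65.9
grasp_force: 0.0
```

Run:
```python
from h import *
im,c=snap("wrist","w6.png"); s=manip.sense(); print(s["ee_pos"],s["contact_force"],s["gripper_width"])
q=max(cnts(red(im),300),key=cv2.contourArea); x,y,w,h,ang=rect(c,q,20); C=np.array([x,y]); print(x,y,w,h,ang)
a=np.radians(4);ex=np.array([np.cos(a),np.sin(a)]);ey=np.array([-ex[1],ex[0]])
print("gap",(np.array([613.1,-11.96])-C)@ex-55,(np.array([580.98,13.99])-C)@ey-25)
plan([638.5,-7.3,128],4.0)
```

```text
[531.18576021 -14.9579283   82.65204997] [ 0.92093101 -0.45261569  1.37827905] 65.59810136161228
621.0 165.2 115.9 66.4 -23.6
gap -75.23881288556183 -173.0500059605481
tool d (units) [ 5.39  -0.032 -2.243] rot(turn) [ 0.0001 -0.0007 -0.0008] rows min 5.4 J6 1.35 t 24.4
```

Call:
{"op": "step_arm", "data": {"translation": [[0, 0, -1], [0.3, 0, -0.9], [0.9, -0.005, -0.4], [1, -0.005, 0], [1, -0.005, 0], [1, -0.005, 0], [0.9, -0.005, 0], [0.29, -0.005, 0]], "angular": [[0, 0, 0], [0, 0, 0], [0, 0, 0], [0, 0, 0], [0, 0, 0], [0, 0, 0], [0, 0, 0], [0, 0, 0]], "hand": 0, "force": 15}}

```text
time: 25.4
ee_pos: [637.8, -7.2, 125.1]
tcp_rot: [3.14, 0.102, 0.002]
contact_force: [-1.1, -0.0, -0.2]
gripper_width: 43.7
grasp_force: 0.0
```

Run:
```python
from h import *
im,c=snap("scene","s7.png"); s=manip.sense(); print(s["ee_pos"],s["contact_force"],s["gripper_width"],s["time"])
for q in cnts(red(im),80):
    r=rect(c,q,20)
    if 500<r[0]<600 and abs(r[1])<60: print("slice",r, q[:,0].mean(0))
a=cv2.resize(im[150:300,270:420,::-1],None,fx=4,fy=4,interpolation=cv2.INTER_CUBIC); cv2.imwrite("pics/s7c.png",a)
plan([638.5,-7.3,84],4.0)
```

```text
[637.89172757  -7.11089599 124.97024451] [ 0.65872554 -0.1124534   0.04840883] 43.94789429480643 25.45
slice [593.6 -24.7  38.6  28.4   9.6] [327.05714286 233.97142857]
tool d (units) [0.028 0.011 2.049] rot(turn) [ 0.     -0.0002 -0.0008] rows min 2.0 J6 1.39 t 25.45
```

View pics/s7c.png

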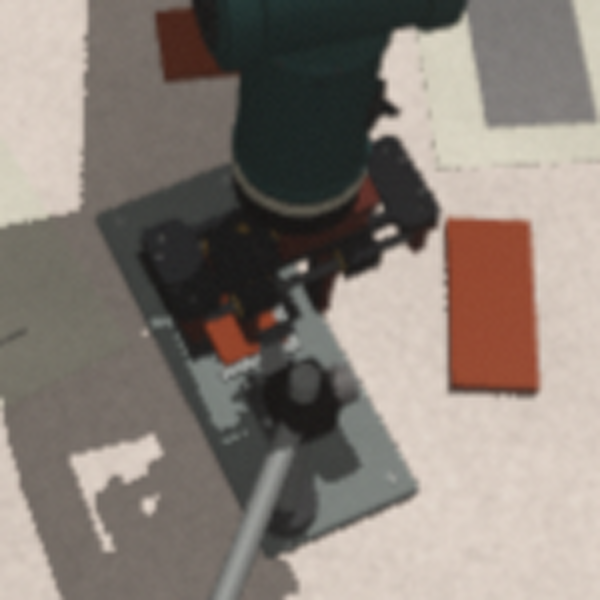

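The crop shows the slice still in the stop at (230,340) below the gripper, with the clip standing between the fingers. Now I lower over the barrel and grip it.

Call:
{"op": "step_arm", "data": {"translation": [[0, 0, 0.4], [0, 0, 0.6], [0, 0, 0.6], [0, 0, 0.4], [0.02, 0, 0.05], [0, 0, 0], [0, 0, 0], [0, 0, 0]], "angular": [[0, 0, 0], [0, 0, 0], [0, 0, 0], [0, 0, 0], [0, 0, 0], [0, 0, 0], [0, 0, 0], [0, 0, 0]]}}

```text
time: 26.45
ee_pos: [637.5, -7.2, 84.1]
tcp_rot: [3.14, 0.102, 0.001]
contact_force: [-0.3, 0.2, 0.6]
gripper_width: 43.7
grasp_force: 0.0
```

Call:
{"op": "step_arm", "data": {"translation": [[0, 0, 0], [0, 0, 0], [0, 0, 0], [0, 0, 0], [0, 0, 0], [0, 0, 0], [0, 0, 0], [0, 0, 0]], "angular": [[0, 0, 0], [0, 0, 0], [0, 0, 0], [0, 0, 0], [0, 0, 0], [0, 0, 0], [0, 0, 0], [0, 0, 0]], "hand": 1, "force": 20}}

```text
time: 27.45
ee_pos: [637.2, -6.9, 83.8]
tcp_rot: [-3.139, -0.101, -0.0]
contact_force: [-0.3, 3.3, 3.2]
gripper_width: 23.5
grasp_force: 20.0
```

Call:
{"op": "step_arm", "data": {"translation": [[-0.29, 0, 0.023], [-0.287, 0, 0.049], [-0.281, 0, 0.075], [-0.273, 0, 0.101], [-0.264, 0, 0.125], [-0.251, 0, 0.148], [-0.236, 0, 0.17], [-0.22, 0, 0.191]], "angular": [[0, 0, 0], [0, 0, 0], [0, 0, 0], [0, 0, 0], [0, 0, 0], [0, 0, 0], [0, 0, 0], [0, 0, 0]]}}

```text
time: 28.45
ee_pos: [595.6, -9.6, 67.1]
tcp_rot: [-3.14, -0.102, -0.002]
contact_force: [-0.6, 4.6, 7.5]
gripper_width: 23.8
grasp_force: 20.0
```

Call:
{"op": "step_arm", "data": {"translation": [[-0.202, 0, 0.21], [-0.182, 0, 0.227], [-0.16, 0, 0.243], [-0.138, 0, 0.256], [-0.114, 0, 0.268], [-0.089, 0, 0.277], [-0.02, 0, 0.08], [0, 0, 0]], "angular": [[0, 0, 0], [0, 0, 0], [0, 0, 0], [0, 0, 0], [0, 0, 0], [0, 0, 0], [0, 0, 0], [0, 0, 0]]}}

```text
time: 29.45
ee_pos: [575.3, -10.9, 33.8]
tcp_rot: [-3.139, -0.102, 0.006]
contact_force: [-4.4, 2.7, -1.6]
gripper_width: 23.8
grasp_force: 20.0
```

Run:
```python
from h import *
s=manip.sense(); print(s["ee_pos"],s["contact_force"],s["moment"],s["gripper_width"])
```

```text
[575.30758227 -10.94369392  33.84734583] [-4.42441181  2.6852881  -1.6265736 ] [0.45496322 0.71753216 0.0368653 ] 23.803703283094364
```

Call:
{"op": "step_arm", "data": {"translation": [[-0.01, 0, 0.03], [-0.01, 0, 0.03], [-0.01, 0, 0.03], [0, 0, 0.03], [0, 0, 0.03], [0, 0, 0.02], [0, 0, 0], [0, 0, 0]], "angular": [[0, 0, 0], [0, 0, 0], [0, 0, 0], [0, 0, 0], [0, 0, 0], [0, 0, 0], [0, 0, 0], [0, 0, 0]]}}

```text
time: 30.45
ee_pos: [574.7, -11.0, 30.6]
tcp_rot: [-3.14, -0.102, 0.006]
contact_force: [-4.6, 2.7, -1.8]
gripper_width: 23.6
grasp_force: 20.0
```

Call:
{"op": "step_arm", "data": {"translation": [[0, 0, 0.02], [0, 0, 0.02], [0, 0, 0.01], [0, 0, 0], [0, 0, 0], [0, 0, 0], [0, 0, 0], [0, 0, 0]], "angular": [[0, 0, 0], [0, 0, 0], [0, 0, 0], [0, 0, 0], [0, 0, 0], [0, 0, 0], [0, 0, 0], [0, 0, 0]]}}

```text
time: 31.45
ee_pos: [574.6, -11.0, 29.6]
tcp_rot: [-3.14, -0.102, 0.006]
contact_force: [-6.2, 2.4, -1.4]
gripper_width: 23.9
grasp_force: 20.0
```

Call:
{"op": "step_arm", "data": {"translation": [[0, 0, 0.02], [0, 0, 0.02], [0, 0, 0], [0, 0, 0], [0, 0, 0], [0, 0, 0], [0, 0, 0], [0, 0, 0]], "angular": [[0, 0, 0], [0, 0, 0], [0, 0, 0], [0, 0, 0], [0, 0, 0], [0, 0, 0], [0, 0, 0], [0, 0, 0]]}}

```text
time: 32.45
ee_pos: [574.4, -11.0, 28.7]
tcp_rot: [-3.14, -0.102, 0.007]
contact_force: [-5.1, 1.3, -1.0]
gripper_width: 23.9
grasp_force: 20.0
```

Call:
{"op": "step_arm", "data": {"translation": [[0, 0, 0.02], [0, 0, 0.02], [0, 0, 0], [0, 0, 0], [0, 0, 0], [0, 0, 0], [0, 0, 0], [0, 0, 0]], "angular": [[0, 0, 0], [0, 0, 0], [0, 0, 0], [0, 0, 0], [0, 0, 0], [0, 0, 0], [0, 0, 0], [0, 0, 0]]}}

```text
time: 33.45
ee_pos: [574.3, -11.0, 27.9]
tcp_rot: [-3.14, -0.102, 0.007]
contact_force: [-6.2, 1.9, -1.6]
gripper_width: 23.8
grasp_force: 20.0
```

Call:
{"op": "step_arm", "data": {"translation": [[0, 0, 0.02], [0, 0, 0.02], [0, 0, 0], [0, 0, 0], [0, 0, 0], [0, 0, 0], [0, 0, 0], [0, 0, 0]], "angular": [[0, 0, 0], [0, 0, 0], [0, 0, 0], [0, 0, 0], [0, 0, 0], [0, 0, 0], [0, 0, 0], [0, 0, 0]]}}

```text
time: 34.45
ee_pos: [574.2, -11.0, 27.1]
tcp_rot: [-3.14, -0.102, 0.007]
contact_force: [-5.3, 2.3, -2.1]
gripper_width: 23.4
grasp_force: 20.0
```

Run:
```python
from h import *
im,c=snap("wrist","w8.png"); s=manip.sense(); print(s["ee_pos"],s["contact_force"],s["moment"],s["gripper_width"])
b,cs=snap("side","sd8.png")
a=cv2.resize(b[170:235,210:345,::-1],None,fx=5.9,fy=5.9,interpolation=cv2.INTER_CUBIC)
w=cv2.resize(im[0:260,200:440,::-1],(240,260)); out=np.zeros((325+0,0,3)) if 0 else a
h=np.zeros((600,800,3),np.uint8); h[:a.shape[0]-0,:a.shape[1]]=a[:600,:800]; k=600-a.shape[0]
w=cv2.resize(im[60:260,140:500,::-1],(int(360*k/200),k)); h[600-k:,:w.shape[1]]=w; cv2.imwrite("pics/m8.png",h)
```

```text
[574.27882917 -11.02841618  27.06188201] [-5.36408553  1.31523016 -2.13422131] [0.36948718 0.83706413 0.0209797 ] 23.279672334373032
```

View pics/m8.png

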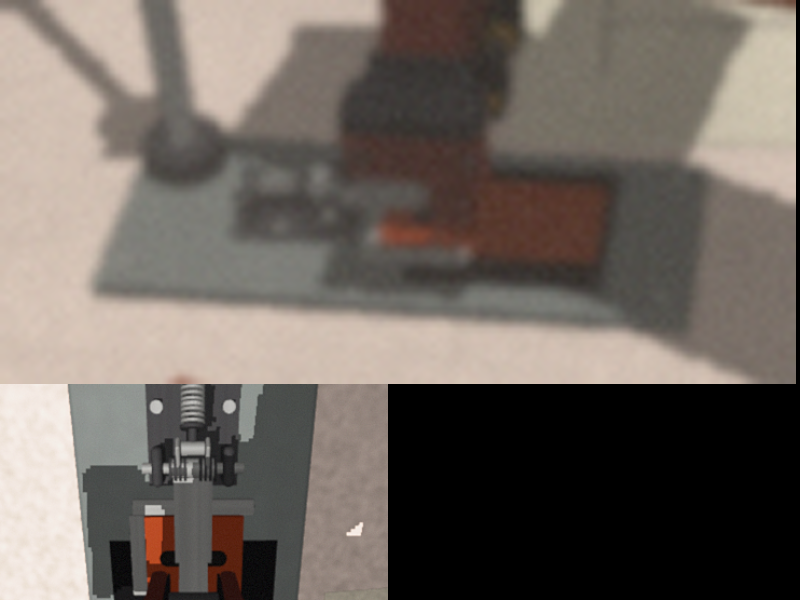

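The side view in the montage shows the slice still in the stop. The wrist view shows the leaf nearly down, with the foot's ends at montage (160-225,557) above the slice. I see no sign of contact yet, so I keep creeping.

Call:
{"op": "step_arm", "data": {"translation": [[-0.02, 0, 0.02], [-0.02, 0, 0.02], [0, 0, 0.01], [0, 0, 0], [0, 0, 0], [0, 0, 0], [0, 0, 0], [0, 0, 0]], "angular": [[0, 0, 0], [0, 0, 0], [0, 0, 0], [0, 0, 0], [0, 0, 0], [0, 0, 0], [0, 0, 0], [0, 0, 0]]}}

```text
time: 35.55
ee_pos: [574.2, -11.1, 26.4]
tcp_rot: [-3.14, -0.102, 0.005]
contact_force: [-5.6, 3.1, -0.7]
gripper_width: 23.3
grasp_force: 20.0
```

Call:
{"op": "step_arm", "data": {"translation": [[0, 0, 0.02], [0, 0, 0.015], [0, 0, 0], [0, 0, 0], [0, 0, 0], [0, 0, 0], [0, 0, 0], [0, 0, 0]], "angular": [[0, 0, 0], [0, 0, 0], [0, 0, 0], [0, 0, 0], [0, 0, 0], [0, 0, 0], [0, 0, 0], [0, 0, 0]]}}

```text
time: 36.55
ee_pos: [574.2, -11.0, 26.2]
tcp_rot: [-3.14, -0.102, 0.004]
contact_force: [-6.3, 3.0, 4.7]
gripper_width: 23.4
grasp_force: 20.0
```

Run:
```python
from h import *
s=manip.sense(); print(s["ee_pos"],s["contact_force"],s["moment"],s["gripper_width"],s["joint_efforts"])
```

```text
[574.24142694 -11.0390864   26.19912052] [-6.26192467  3.00048651  4.73702524] [0.51992598 0.99132908 0.03748256] 23.37600322305018 [-1.59762539e+00 -5.34964442e+01 -2.10940897e+01 -5.34971114e-01
 -2.33967215e+00  1.93543907e-02]
```

Contact is felt: Fz jumped to +4.7 N and the arm moved only 0.2 of 0.7 mm. I ease off, open, and retreat upwards.

Call:
{"op": "step_arm", "data": {"translation": [[0, 0, -0.02], [0, 0, -0.01], [0, 0, 0], [0, 0, 0], [0, 0, 0], [0, 0, 0], [0, 0, 0], [0, 0, 0]], "angular": [[0, 0, 0], [0, 0, 0], [0, 0, 0], [0, 0, 0], [0, 0, 0], [0, 0, 0], [0, 0, 0], [0, 0, 0]], "force": 8}}

```text
time: 37.55
ee_pos: [574.4, -11.0, 26.3]
tcp_rot: [-3.14, -0.102, 0.004]
contact_force: [-4.0, 3.3, -1.2]
gripper_width: 24.2
grasp_force: 8.0
```

Call:
{"op": "step_arm", "data": {"translation": [[0, 0, 0], [0, 0, 0], [0, 0, 0], [0, 0, 0], [0, 0, -0.2], [0, 0, -0.6], [0, 0, -1], [0, 0, -1]], "angular": [[0, 0, 0], [0, 0, 0], [0, 0, 0], [0, 0, 0], [0, 0, 0], [0, 0, 0], [0, 0, 0], [0, 0, 0]], "hand": 0}}

```text
time: 38.55
ee_pos: [576.0, -11.1, 84.2]
tcp_rot: [3.14, 0.102, 0.001]
contact_force: [0.1, -0.3, 0.4]
gripper_width: 44.3
grasp_force: 0.0
```

Call:
{"op": "step_arm", "data": {"translation": [[0, 0, -1], [-0.5, 0, -1], [-1, 0, -0.5], [-1, 0, 0], [-1, 0, 0], [-1, 0, 0], [0, 0, 0], [0, 0, 0]], "angular": [[0, 0, 0], [0, 0, 0], [0, 0, 0], [0, 0, 0], [0, 0, 0], [0, 0, 0], [0, 0, 0], [0, 0, 0]]}}

```text
time: 39.55
ee_pos: [487.3, -17.1, 133.6]
tcp_rot: [3.14, 0.102, 0.003]
contact_force: [-0.5, -0.5, 0.5]
gripper_width: 44.4
grasp_force: 0.0
```

Run:
```python
from h import *
im,c=snap("wrist","w9.png"); s=manip.sense(); print(s["ee_pos"],s["contact_force"],s["gripper_width"])
cv2.imwrite("pics/w9c.png",cv2.resize(im[0:240,180:440,::-1],None,fx=2.5,fy=2.5,interpolation=cv2.INTER_CUBIC))
```

```text
[487.40227923 -17.08737084 133.46038278] [ 0.69055407 -1.20992307  0.53070832] 44.157135785446016
```

View pics/w9c.png

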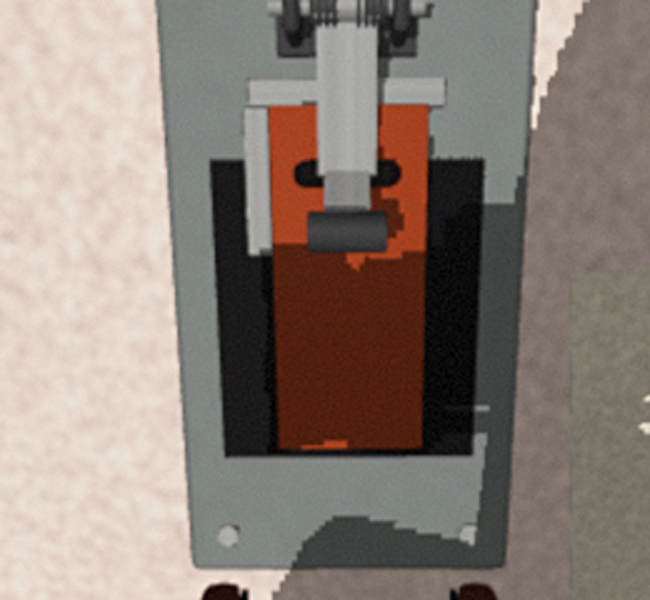

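The crop shows the slice flush on both bars (corner at crop (268,105)), the foot down on it at (347,172), and nothing touched by the gripper. I'm handing it in.

```bash
python3 -c "
from cell import manip
print(manip.close_job())"
```

```text
the job is handed in; nothing more can be done
None
```

The slice is clamped: it sits home against both bars with the clip's foot down on it, the gripper is clear, and I handed the job in at about 40 s; the hand-in returned no verdict.

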